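Set the batter depositor for a double portion

TASK

Push the empty loaf tin along its guided lane until it is fully home against the stop under the spout, then slide the portion lever away from the lane's open end, past its first click, right up to its second stop. Only push the tin and the lever with the fingertips or the outside of the fingers: never lift or tip the tin, and leave the other things on the table where they are.

Things in the scene. Friction and masses are not known exactly. Their poses are not given: they have to be found in the camera images.
- depositor: Bench batter depositor, fixed; its place and yaw vary. Origin on the table under the middle of its tin lane; x runs along the lane to the stop, away from the robot, y left, z up. Steel deck 10 mm thick, x -150 to 160 mm, y -120 to 180. Two guide rails along x, 105 mm apart inside, x -140 to 150, tops 31 mm above the table; the lane is open at its -x end.
- lane_stop (a point): Middle of the stop's near face on the deck, at depositor x 130, y 0, z 10 mm. The stop is a cross bar 128 mm wide, its top 44 mm above the table, that ends the lane. Axes as the depositor's.
- spout_end (a point): Lower end of the spout (steel, 26 mm thick) over the lane: depositor x 90, y 0, 122 mm above the table. It comes level, top 178 mm above the table, from the cone hopper right of the lane (centre x 90, y -170, largest radius 85, top 276 mm above the table), which stands on a white pedestal.
- tin: Open dark steel loaf tin, loose, empty, 150 mm along x, 100 wide, 65 high, walls 3 mm, 0.25 to 0.5 kg. Origin at the centre of its underside; x points along the lane. Stands on the deck between the rails (2.5 mm play a side), 50 to 110 mm short of the stop. Home: far wall against the stop, origin at depositor x = 55 mm.
- portion_lever (a joint): Lever travel in m along the depositor's +x (away from the lane's open end): 0 = off, 0.040 = first detent (click), 0.080 = second stop, hard end of the slot. A sprung detent holds it at each place; about 10 N push it over the humps at 0.020 and 0.060. Past a hump it snaps on to the next place, short of it it falls back. Starts near 0.
- lever_handle (a point): Centre of the lever's black upright paddle: 18 mm along x, 42 along y, 102 to 138 mm above the table, on a thin stem; depositor x = -40 mm + travel, y = 130. It runs in a slot atop the white control housing left of the lane (x -90 to 100, y 70 to 180, top 90 mm above the table); three dark marks beside the slot show its places. Axes as the depositor's.
- jar: Bystander: glass jar with steel lid, 52 mm across, 75 high, on the deck in front of the control housing. Origin under its centre.
- pudding_cup: Bystander: small aluminium pudding cup, 66 mm across, 50 high, to the right of the lane in front of the hopper. Origin under its centre.
- cutter: Bystander: steel ring cutter, 72 mm across, 35 high, on the table. Origin under its centre.
- mug: Bystander: white mug, 80 mm across without its handle, 90 high. Origin under its centre.
- scraper: Bystander: bench scraper with a wooden grip, lying flat, 100 by 150 mm, 18 high. Origin under its centre.
- pastry_brush: Bystander: pastry brush lying flat, 200 mm long. Origin under its middle.
- oil: Bystander: amber oil bottle, 64 mm across, 190 high. Origin under its centre.
There are look-alikes about, which are no part of the job. Leave any yellow look-alike of the tin alone.

How it is judged:
On the way, in this order (a step that is already met when the one before it is completed fails the run):
1. the tin is pushed home against the stop, the lever not yet at its second stop (x of tin in the frame of depositor above 0.05 m and value of joint portion_lever below 0.06 m), for 0.2 s.
2. the lever is at its second stop (value of joint portion_lever above 0.074 m), for 0.2 s.
At the end, for the whole second after the job is handed in: The lever rests at its second stop (within 6 mm), the tin stands flat and still in its lane, home against the stop within 5 mm (value of joint portion_lever above 0.074 m and x of tin in the frame of depositor between 0.05 and 0.06 m and y of tin in the frame of depositor between -0.008 and 0.008 m and angle between tin's own z axis and vertical below 0.05 rad and linear speed of tin below 0.01 m/s); the robot touches nothing.
It fails at once if the tin is lifted or tipped instead of pushed (height (world z) of tin above 0.022 m or angle between tin's own z axis and vertical above 0.2 rad).
It fails at once if a bystander is displaced by more than 25 mm or lifted (distance of any of jar, pudding_cup, cutter, mug, scraper, pastry_brush, oil from where it was at the start of the episode above 0.025 m).
It also fails if it takes over 45 s, if anything falls off the work surface, if the arm or the gripper's body presses on something with over 40 N, if the wrist force passes 120 N, or if a joint passes its speed limit or range.

ROBOT

A 6-joint arm with a two-finger parallel gripper is mounted at the origin on the work surface. World frame = base frame: x ahead of the robot, y to its left, z up, the work surface at z = 0. Lengths are in m, angles in rad, forces in N, time in s.
With the tool pointing down it reaches from about 0.425 to 0.95 m from the base axis. Payload 3.5 kg.
Tool frame: the origin (TCP) lies at the very end of the fingers, on their centre line; the grasp point (between the pads) lies 19 mm behind it; y points along the fingers, x is the direction in which the jaws open and shut, and the axes are right-handed (so a half turn about y gives the same grasp; the last joint's range is limited). The gripper opens to 85 mm and grips with 20 to 120 N. Pads are 22 mm wide; open, the fingers measure 114 mm over their backs; the gripper's body (76 mm by 85 mm) begins 54 mm behind the grasp point. The pads swing forward as they close: fully open they stand 13 mm farther back than shut.
Start: joints at [1.083, 0.286, 1.577, -0, 1.279, -0.15], TCP at [0.224, 0.637, 0.231] pointing down, gripper open.
Joint ranges: [-2.77, 2.77], [-0.9, 2.22], [0.21, 2.48], [-1.53, 4.67], [0.24, 2.81], [-2.84, 2.84]. Speed limits (rad/s): [2.79, 2.79, 3.14, 3.14, 3.14, 3.14].

INTERFACE

Orientations are given as a unit quaternion [x, y, z, w].
In Python, from rig import arm gives the robot as it stands. The module is installed in compiled form; this text tells all that it offers.
- The arm moves only by the tool send_rows, never from a script. Its arguments are lists of equal length, an entry for each row: "offset": the shift along the tool's x, y, z in units of 40 mm (1.0 is 40 mm), a list of three; "delta_rot": the turn, a rotation vector about the tool's x, y, z in units of 6 degrees (1.0 is 6 degrees), a list of three; "jaw": the opening, from 0 (shut) to 1 (fully open). In form: {"offset": [[dx, dy, dz], ...], "delta_rot": [[rx, ry, rz], ...], "jaw": [jaw, ...]}. A call has 1 to 10 rows; each row shifts and turns the commanded pose from where the row before left it, along the tool's axes as they then stand; what a row does not reach is not made up. A row lasts 1/10 s, in which the tool goes at most 50 mm and 8.59 degrees, less where a joint would pass 70% of its speed; a pose out of reach is approached as far as the arm can. A call is refused whole if a number of a shift passes 1 or a number of a turn 1, either way. A call with a gripper value outside its range is refused whole. The fingers move at their own pace and stop on an object; "grip_force" is the grip in N (left out, the last holds). Time passes only in rows, so rows that do not move let the fingers close. It gives the time, the measured TCP pose, the force and the opening at its end, in the units of the state.
- arm.get_obs(): the state, without advancing time (a new reading comes with each control period).
- arm.snapshot(name): name is "scene" or "top" or "wrist"; returns the picture (480x640x3 uint8, red, green, blue); there is no depth.
- arm.calibration(name): a dict with "fx", "fy", "cx", "cy" (pixels), "distortion" ([k1, k2, p1, p2, k3] as OpenCV has them; the pictures are not rectified), "extrinsics" (4x4, takes a point from camera to world coordinates). Camera axes: x right, y down, z forward; pixel columns grow to the right and rows downward; lengths in m; the calibration is good to about 2 mm. A picture is of the moment at which its call begins: read the wrist's pose just before it. calibration takes no time and is no camera call; for the wrist camera it gives the pose at the moment of the call.
- arm.hand_in(): hands the job in, once; it reports no verdict.
The state is a dict: "time_s": time; "joint_positions": joint angles; "joint_vel": joint speeds; "effort": joint torques, N m; "ee_pos": TCP position; "tool_rot": TCP orientation; "wrist_force": force on the tool from outside, world axes, zero at the start; "ft_torque": the same for the moment, N m; "width": opening from 0.0 (shut) to 1.0 (fully open).
Only numpy, scipy, OpenCV 4.12 (cv2) and the standard library are available. Lean on these libraries where they do the work, as an engineer would, in place of code of your own. Each camera call takes 0.05 s, during which the arm holds its last target.

## Working session

There is one attempt and no reset: what is moved stays moved. The work goes in short steps, Python scripts to look and compute and a tool call to move; the robot and the scene stay as the last step left them, time stands still between calls to the robot, and variables do not carry over. Pictures are saved under pics/ and viewed, and the job is handed in when it is done.

Besides the shell and the picture viewer there is one more tool, called after "Request:" as name(argument=value, ...), one argument or row to a line, values as JSON. send_rows: Moves the arm, as the interface text tells. Its arguments: {"type":"object","properties":{"offset":{"type":"array"},"delta_rot":{"type":"array"},"jaw":{"type":"array"},"grip_force":{"type":"number"}},"required":["offset","delta_rot","jaw"]}

```bash
mkdir -p pics
python3 - <<'E'
from rig import arm
import cv2,json
o=arm.get_obs()
print({k:(v.tolist() if hasattr(v,'tolist') else v) for k,v in o.items()})
for n in("scene","top","wrist"):
    c=arm.calibration(n); print(n,c)
    im=arm.snapshot(n); cv2.imwrite(f"pics/{n}0.png",im[:,:,::-1])
E
```

```text
{'time_s': 0.0, 'joint_positions': [1.0829919329026354, 0.28719500523628544, 1.57819759584426, -6.735939314248337e-06, 1.278574911032503, -0.1500260360677119], 'joint_vel': [-0.00045065082745580985, -0.00029362345989998525, 1.8185081440563592e-05, 0.00036352135731609853, -0.0005045866236903475, -0.00011852765785899514], 'effort': [0.0029166133026592433, -40.59816598892212, -29.262778759002686, -4.9235154619964305e-05, 0.00592229567700997, 5.8075178799299465e-06], 'ee_pos': [0.22336675129273403, 0.6362716048724493, 0.22991645463262975], 'tool_rot': [0.5773086203594827, 0.4080936974747382, -0.4095915035563083, -0.576549296378471], 'wrist_force': [-0.6979636841835783, 0.18220475061088326, 0.220280655392447], 'ft_torque': [0.016081051835009325, -0.042535449222009754, -0.01973939194849813], 'width': 1.0012508284715118}
scene {'fx': 455.68760265118294, 'fy': 455.68760265118294, 'cx': 322.67133240641243, 'cy': 234.52290509095857, 'distortion': array([0.01206821, 0.        , 0.        , 0.        , 0.        ]), 'extrinsics': array([[ 0.711407  ,  0.58375749, -0.39131479,  0.91045486],
     
[... 476 characters left out ...]
[-9.99755299e-01, -2.16850943e-02,  4.37030103e-03,
        -1.76722016e-02],
       [-5.46164510e-05, -1.95142276e-01, -9.80774943e-01,
         1.54732694e+00],
       [ 0.00000000e+00,  0.00000000e+00,  0.00000000e+00,
         1.00000000e+00]])}
wrist {'fx': 362.95572121797375, 'fy': 362.95572121797375, 'cx': 317.9978796204877, 'cy': 240.551065650021, 'distortion': array([0.02514625, 0.        , 0.        , 0.        , 0.        ]), 'extrinsics': array([[ 0.33197186,  0.89202683,  0.30672922,  0.14395566],
       [ 0.94328759, -0.3133139 , -0.10974023,  0.66504696],
       [-0.00178871,  0.32576453, -0.94544924,  0.37279363],
       [ 0.        ,  0.        ,  0.        ,  1.        ]])}
```

View pics/scene0.png

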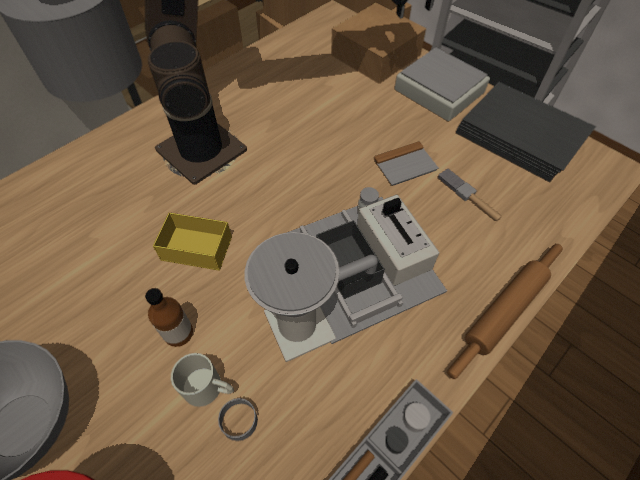

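View pics/top0.png

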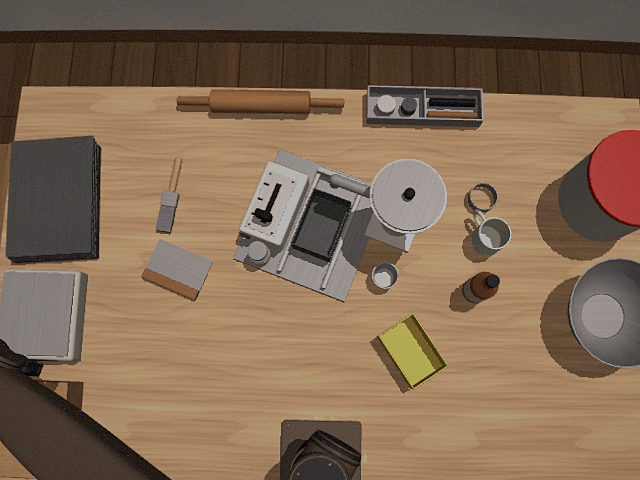

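View pics/wrist0.png

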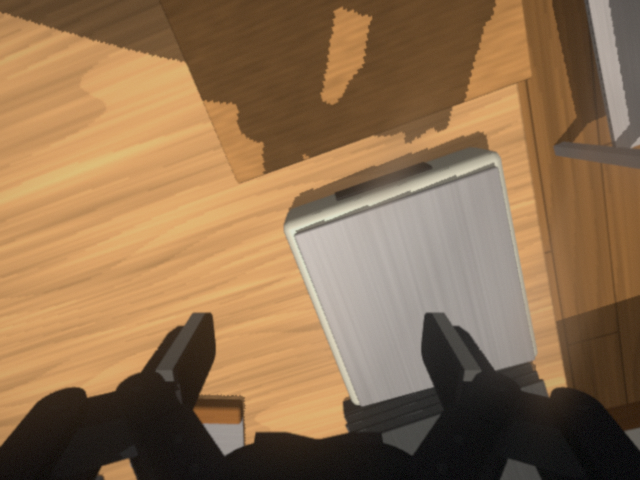

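The top view shows the depositor around (320,220), with the dark tin in the lane at (322,225), lever paddle near (264,215), jar at (258,252) and cup at (384,277). The yellow tin at (410,352) is the look-alike, standing on the bare table. I'll enlarge the crop to confirm.

Run:
```python
import cv2
im=cv2.imread("pics/top0.png")[140:310,225:425]
cv2.imwrite("pics/crop0.png",cv2.resize(im,None,fx=3.5,fy=3.5,interpolation=cv2.INTER_CUBIC))
im=cv2.imread("pics/scene0.png")[180:350,240:450]
cv2.imwrite("pics/crop1.png",cv2.resize(im,None,fx=3.5,fy=3.5,interpolation=cv2.INTER_CUBIC))
```

```text
(no output)
```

View pics/crop0.png

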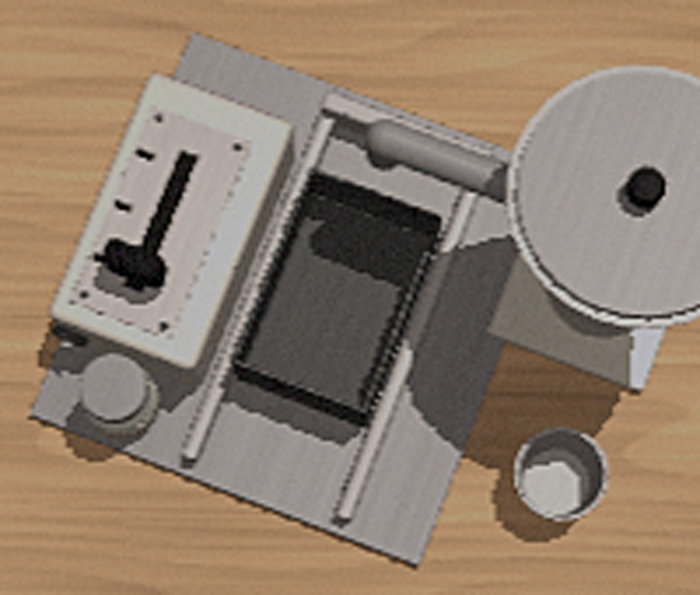

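View pics/crop1.png

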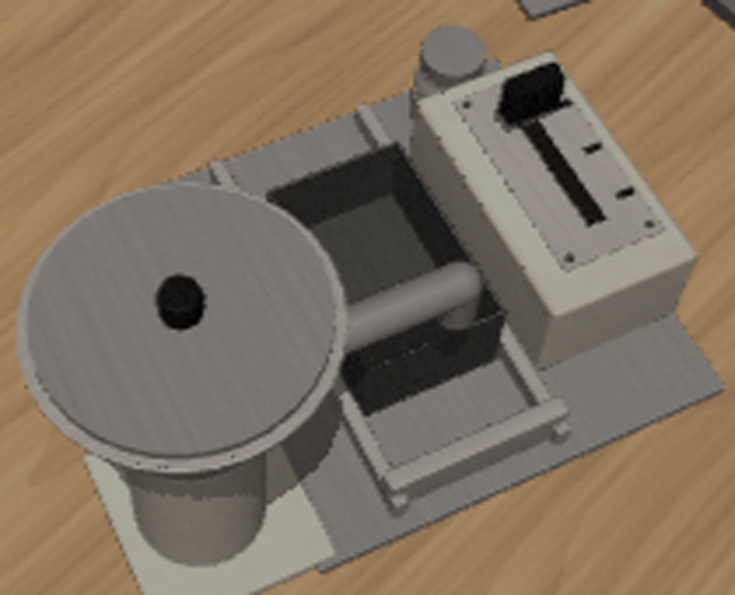

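```bash
cat > h.py <<'E'
import numpy as np,cv2
from rig import arm
def ray(n,px,z,c=None):
    c=c or arm.calibration(n)
    K=np.array([[c['fx'],0,c['cx']],[0,c['fy'],c['cy']],[0,0,1]]); E=c['extrinsics']
    p=cv2.undistortPoints(np.array(px,float).reshape(-1,1,2),K,c['distortion']).reshape(-1,2)
    z=np.broadcast_to(np.asarray(z,float),(len(p),))
    d=np.c_[p,np.ones(len(p))]@E[:3,:3].T; o=E[:3,3]
    return o+d*((z-o[2])/d[:,2])[:,None]
def fit(loc,w):
    a=loc-loc.mean(0); b=w-w.mean(0)
    yaw=np.arctan2((a[:,0]*b[:,1]-a[:,1]*b[:,0]).sum(),(a*b).sum())
    R=np.array([[np.cos(yaw),-np.sin(yaw)],[np.sin(yaw),np.cos(yaw)]])
    return yaw,w.mean(0)-R@loc.mean(0),R
E
python3 - <<'E'
from h import *
np.set_printoptions(precision=4,suppress=True)
f=lambda L:np.array(L)/3.5+[225,140]-.36
deck=f([[30,417],[192,35],[417,567]]); dl=np.array([[-.15,.18],[.16,.18],[-.15,-.12]])
W=ray("top",deck,.01)[:,:2]
# scene view check: far-left deck corner crop1 (722,388)
g=lambda L:np.array(L)/3.5+[240,180]-.36
Ws=ray("scene",g([[722,388]]),.01); print("scene farleft",Ws,"top",W[1])
print("sizes",np.linalg.norm(W[1]-W[0]),np.linalg.norm(W[2]-W[0]))
yaw,t,R=fit(dl,W); print("yaw",yaw,np.degrees(yaw),"t",t,"res",W-(dl@R.T+t))
inv=lambda w:(w[:,:2]-t)@R
print("rail near ends",inv(ray("top",f([[190,460],[343,520]]),.031)))
print("tin rim NL NR FL FR",inv(ray("top",f([[235,370],[365,428],[310,175],[440,215]]),.075)))
print("lever",inv(ray("top",f([[133,252]]),.138)))
print("housing top NL,NR,FL,FR",inv(ray("top",f([[52,310],[195,368],[155,75],[293,128]]),.09)))
print("jar lid",inv(ray("top",f([[115,387]]),.075)), "cup",inv(ray("top",f([[560,475]]),.05)))
print("scene stop top corners",inv(ray("scene",g([[395,480],[568,405]]),.044)))
print("scene tin far L",inv(ray("scene",g([[503,315],[398,145]]),.075)))
np.savez("pose.npz",yaw=yaw,t=t)
E
```

```text
scene farleft [[0.7755 0.124  0.01  ]] top [0.774 0.123]
sizes 0.3085506310557956 0.29695182154514765
yaw -0.34925839390341146 -20.01103193018312 t [0.5634 0.009 ] res [[-0.0001 -0.0012]
 [-0.0013 -0.0003]
 [ 0.0014  0.0015]]
rail near ends [[-0.139   0.0574]
 [-0.1394 -0.0583]]
tin rim NL NR FL FR [[-0.0746  0.0464]
 [-0.0797 -0.0516]
 [ 0.0736  0.0494]
 [ 0.0796 -0.0458]]
lever [[-0.0348  0.1318]]
housing top NL,NR,FL,FR [[-0.0837  0.1773]
 [-0.0855  0.0704]
 [ 0.0981  0.1757]
 [ 0.097   0.0711]]
jar lid [[-0.1156  0.1189]] cup [[-0.0577 -0.1882]]
scene stop top corners [[ 0.1386 -0.0547]
 [ 0.1398  0.0684]]
scene tin far L [[ 0.079   0.0515]
 [-0.0677  0.0526]]
```

```bash
cat >> h.py <<'E'
from scipy.spatial.transform import Rotation as Ro
P=None
def pose():
    d=np.load("pose.npz"); return float(d['yaw']),d['t']
def dep(w): 
    y,t=pose(); R=np.array([[np.cos(y),-np.sin(y)],[np.sin(y),np.cos(y)]]); return (np.asarray(w)[:2]-t)@R
def world(x,yy,z):
    y,t=pose(); return np.array([t[0]+x*np.cos(y)-yy*np.sin(y),t[1]+x*np.sin(y)+yy*np.cos(y),z])
def status():
    o=arm.get_obs(); np.set_printoptions(precision=4,suppress=True)
    print("t",o['time_s'],"ee",np.array(o['ee_pos']),"dep",dep(o['ee_pos']),"F",np.array(o['wrist_force']),"w",o['width'])
    print("q",np.array(o['joint_positions'])); return o
def plan(x,yy,z,k=1):
    # k=+1: tool x = dep +y ; -1: dep -y ; tool y down
    o=status(); R=Ro.from_quat(o['tool_rot'])
    yw,_=pose(); tx=k*np.array([-np.sin(yw),np.cos(yw),0]); ty=np.array([0,0,-1.]); tz=np.cross(tx,ty)
    T=Ro.from_matrix(np.c_[tx,ty,tz]); rv=(R.inv()*T).as_rotvec()
    w=world(x,yy,z); d=w-np.array(o['ee_pos'])
    print("target world",w,"rotvec units",np.degrees(rv)/6,"shift now-axes units",R.inv().apply(d)/.04,"shift in target axes",T.inv().apply(d)/.04)
E
python3 - <<'E'
from h import *
o=arm.get_obs(); print(Ro.from_quat(o['tool_rot']).as_matrix())
plan(-.115,0,.2,1); plan(-.115,0,.2,-1)
E
```

```text
[[ 3.31384100e-01 -8.52580048e-04 -9.43495549e-01]
 [ 9.43494117e-01 -1.66301171e-03  3.31385100e-01]
 [-1.85157647e-03 -9.99998254e-01  2.53308621e-04]]
t 0.15 ee [0.2234 0.6364 0.2302] dep [-0.5342  0.4732] F [-0.3084 -0.2924 -0.4423] w 0.9971325288754191
q [ 1.0831  0.287   1.5778 -0.      1.2786 -0.15  ]
target world [0.4553 0.0483 0.2   ] rotvec units [-0.0023  0.1097 -0.0177] shift now-axes units [-11.9489   0.7757 -10.3431] shift in target axes [-11.8307   0.7562 -10.4795]
t 0.15 ee [0.2234 0.6364 0.2302] dep [-0.5342  0.4732] F [-0.3084 -0.2924 -0.4423] w 0.9971325288754191
q [ 1.0831  0.287   1.5778 -0.      1.2786 -0.15  ]
target world [0.4553 0.0483 0.2   ] rotvec units [ -0.0277 -29.8903   0.0036] shift now-axes units [-11.9489   0.7757 -10.3431] shift in target axes [11.8307  0.7562 10.4795]
```

Request:
send_rows(
  offset=[
    [-0.6,0,-0.52],
    [-0.6,0,-0.52],
    [-0.6,0,-0.52],
    [-0.6,0,-0.52],
    [-0.6,0,-0.52],
    [-0.6,0,-0.52],
    [-0.6,0,-0.52],
    [-0.6,0,-0.52],
    [-0.6,0,-0.52],
    [-0.6,0,-0.52],
  ],
  delta_rot=[
    [0,0.11,-0.02],
    [0,0,0],
    [0,0,0],
    [0,0,0],
    [0,0,0],
    [0,0,0],
    [0,0,0],
    [0,0,0],
    [0,0,0],
    [0,0,0],
  ],
  jaw=[1,1,0.4,0.4,0.4,0.4,0.4,0.4,0.4,0.4],
)

```text
time_s: 1.15
ee_pos: [0.3373, 0.339, 0.2306]
tool_rot: [-0.579, -0.406, 0.405, 0.58]
wrist_force: [1.4, -0.1, -0.1]
width: 0.4
```

```bash
python3 -c "
from h import *
plan(-.115,0,.2)"
```

```text
t 1.15 ee [0.3373 0.339  0.2306] dep [-0.3253  0.2327] F [ 1.3558 -0.0843 -0.0771] w 0.4002411253250461
q [ 0.5746 -0.16    2.0473  0.0013  1.253  -0.6476]
target world [0.4553 0.0483 0.2   ] rotvec units [-0.0016  0.002   0.0168] shift now-axes units [-5.8208  0.7531 -5.2569] shift in target axes [-5.8184  0.7642 -5.258 ]
```

Request:
send_rows(
  offset=[
    [-0.58,0,-0.52],
    [-0.58,0,-0.52],
    [-0.58,0,-0.52],
    [-0.58,0,-0.52],
    [-0.58,0,-0.52],
    [-0.58,0,-0.52],
    [-0.58,0,-0.52],
    [-0.58,0,-0.52],
    [-0.58,0,-0.52],
    [-0.58,0,-0.52],
  ],
  delta_rot=[
    [0,0,0.02],
    [0,0,0],
    [0,0,0],
    [0,0,0],
    [0,0,0],
    [0,0,0],
    [0,0,0],
    [0,0,0],
    [0,0,0],
    [0,0,0],
  ],
  jaw=[0.4,0.4,0.4,0.4,0.4,0.4,0.4,0.4,0.4,0.4],
)

```text
time_s: 2.15
ee_pos: [0.4534, 0.0499, 0.2306]
tool_rot: [-0.579, -0.405, 0.405, 0.579]
wrist_force: [0.5, 0.4, 1.0]
width: 0.405
```

```bash
python3 -c "
from h import *
plan(-.115,0,.037)
im=arm.snapshot('wrist'); cv2.imwrite('pics/wrist1.png',im[:,:,::-1])
im=arm.snapshot('top'); cv2.imwrite('pics/top1.png',cv2.resize(im[140:310,225:425,::-1],None,fx=3.5,fy=3.5,interpolation=cv2.INTER_CUBIC))"
```

```text
t 2.15 ee [0.4534 0.0499 0.2306] dep [-0.1173  0.0008] F [0.5251 0.3595 1.0046] w 0.40452125482428686
q [-0.1135 -0.2148  2.0936  0.0001  1.2629 -1.3349]
target world [0.4553 0.0483 0.037 ] rotvec units [-0.0012 -0.0019  0.0006] shift now-axes units [-0.0209  4.841  -0.0588] shift in target axes [-0.0206  4.841  -0.0581]
```

View pics/wrist1.png

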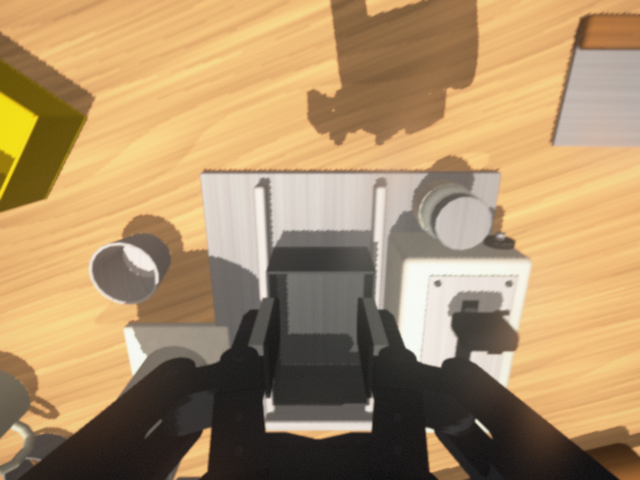

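View pics/top1.png

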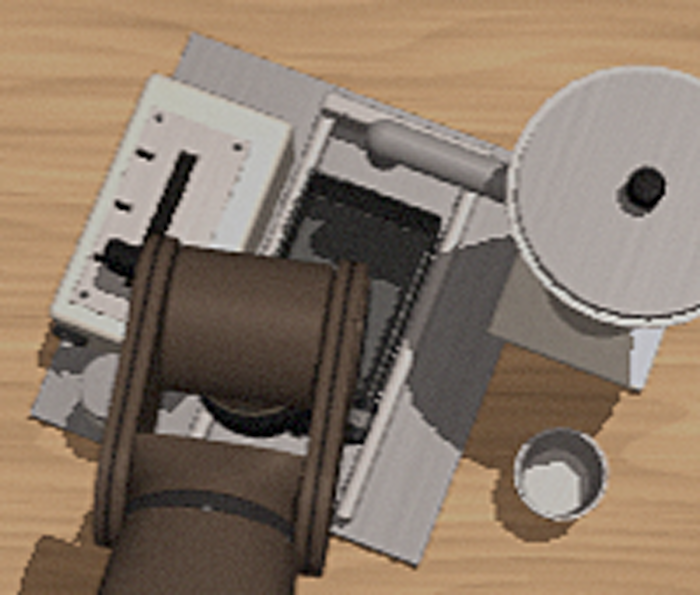

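The wrist view looks down the lane: rail ends at about (263,182) and (380,182), the tin's near rim at y≈272 from x=270 to 372, and the paddle at (485,332). The fingers straddle the lane's centre line. I'll check these pixels by casting rays.

```bash
python3 -c "
from h import *
np.set_printoptions(precision=4,suppress=True)
a=ray('wrist',[[263,182],[380,182]],.031); b=ray('wrist',[[268,272],[374,272]],.075); c=ray('wrist',[[453,320],[512,315]],.138);d=ray('wrist',[[203,170],[497,171]],.01)
for q in(a,b,c,d): print([dep(p) for p in q])"
```

```text
[array([-0.1412, -0.0517]), array([-0.1407,  0.0588])]
[array([-0.0681, -0.0449]), array([-0.0677,  0.0501])]
[array([-0.0569,  0.0996]), array([-0.0611,  0.1419])]
[array([-0.1496, -0.1135]), array([-0.147 ,  0.1769])]
```

Request:
send_rows(
  offset=[
    [0,0.8,0],
    [0,0.8,0],
    [0,0.8,0],
    [0,0.8,0],
    [0,0.8,0],
    [0,0,0],
  ],
  delta_rot=[
    [0,0,0],
    [0,0,0],
    [0,0,0],
    [0,0,0],
    [0,0,0],
    [0,0,0],
  ],
  jaw=[0.4,0.4,0.4,0.4,0.4,0.4],
)

```text
time_s: 2.85
ee_pos: [0.4488, 0.0521, 0.0663]
tool_rot: [-0.577, -0.403, 0.408, 0.582]
wrist_force: [-1.5, -0.0, 0.2]
width: 0.4
```

Request:
send_rows(
  offset=[
    [0,0.35,0],
    [0,0.35,0],
    [0,0,0],
  ],
  delta_rot=[
    [0,0,0],
    [0,0,0],
    [0,0,0],
  ],
  jaw=[0.4,0.4,0.4],
)

```text
time_s: 3.15
ee_pos: [0.4527, 0.0516, 0.0427]
tool_rot: [-0.579, -0.405, 0.406, 0.58]
wrist_force: [-1.1, 0.3, -0.8]
width: 0.398
```

```bash
python3 -c "
from h import *
plan(-.09,0.001,.037)"
```

```text
t 3.15 ee [0.4527 0.0516 0.0427] dep [-0.1186  0.0022] F [-1.1243  0.285  -0.7818] w 0.39752585695202247
q [-0.1099  0.0579  2.227   0.0002  0.8587 -1.3319]
target world [0.4792 0.0407 0.037 ] rotvec units [-0.0185  0.0027 -0.0033] shift now-axes units [-0.029   0.1422 -0.7151] shift in target axes [-0.0289  0.1436 -0.7148]
```

Request:
send_rows(
  offset=[
    [0,0.1,-0.15],
    [0,0,-0.15],
    [0,0,-0.15],
    [0,0,-0.15],
    [0,0,-0.15],
    [0,0,-0.15],
    [0,0,-0.15],
    [0,0,-0.15],
    [0,0,-0.15],
    [0,0,-0.15],
  ],
  delta_rot=[
    [0,0,0],
    [0,0,0],
    [0,0,0],
    [0,0,0],
    [0,0,0],
    [0,0,0],
    [0,0,0],
    [0,0,0],
    [0,0,0],
    [0,0,0],
  ],
  jaw=[0.4,0.4,0.4,0.4,0.4,0.4,0.4,0.4,0.4,0.4],
)

```text
time_s: 4.15
ee_pos: [0.5098, 0.0305, 0.0385]
tool_rot: [-0.579, -0.405, 0.406, 0.579]
wrist_force: [-2.6, 0.9, -0.0]
width: 0.399
```

```bash
python3 -c "
from h import *
plan(-.031,0.001,.037)
im=arm.snapshot('wrist'); cv2.imwrite('pics/wrist2.png',im[:,:,::-1])"
```

```text
t 4.15 ee [0.5098 0.0305 0.0385] dep [-0.0577  0.0019] F [-2.6169  0.9124 -0.0219] w 0.39870109245098523
q [-0.1391  0.1808  2.0988 -0.      0.8628 -1.3607]
target world [0.5346 0.0205 0.037 ] rotvec units [-0.0077  0.0002 -0.0019] shift now-axes units [-0.0222  0.0369 -0.668 ] shift in target axes [-0.0222  0.0375 -0.668 ]
```

View pics/wrist2.png

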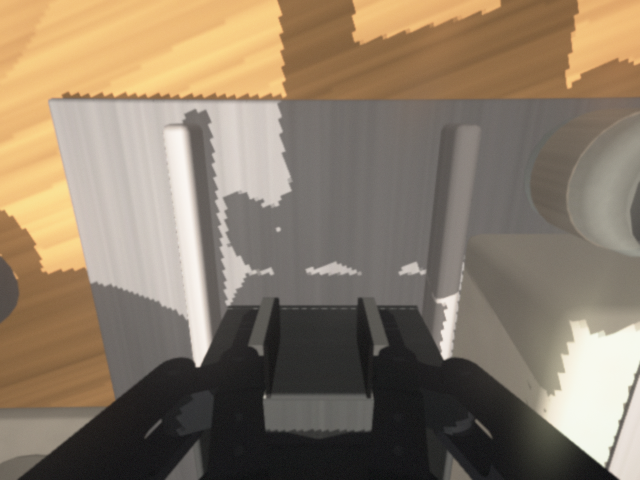

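The wrist view shows the fingers against the tin's near rim (y≈307, x 230–420) with the tin square between the rails. The force is about 2.8 N along −x, so it is sliding.

Request:
send_rows(
  offset=[
    [0,0,-0.12],
    [0,0,-0.12],
    [0,0,-0.12],
    [0,0,-0.12],
    [0,0,-0.08],
  ],
  delta_rot=[
    [0,0,0],
    [0,0,0],
    [0,0,0],
    [0,0,0],
    [0,0,0],
  ],
  jaw=[0.4,0.4,0.4,0.4,0.4],
)

```text
time_s: 4.7
ee_pos: [0.5312, 0.0227, 0.0387]
tool_rot: [0.579, 0.405, -0.405, -0.579]
wrist_force: [-2.8, 0.3, -0.3]
width: 0.4
```

```bash
python3 -c "
from h import *
plan(-.031,0.001,.037)"
```

```text
t 4.7 ee [0.5312 0.0227 0.0387] dep [-0.0349  0.0019] F [-2.829   0.3052 -0.2648] w 0.39998281452680384
q [-0.1482  0.2215  2.0491 -0.0001  0.8708 -1.3696]
target world [0.5346 0.0205 0.037 ] rotvec units [ 0.0013 -0.0017 -0.0001] shift now-axes units [-0.0221  0.042  -0.0986] shift in target axes [-0.0221  0.042  -0.0986]
```

Request:
send_rows(
  offset=[
    [0,0,-0.06],
    [0,0,-0.06],
    [0,0,0],
  ],
  delta_rot=[
    [0,0,0],
    [0,0,0],
    [0,0,0],
  ],
  jaw=[0.4,0.4,0.4],
)

```text
time_s: 5.0
ee_pos: [0.5358, 0.0211, 0.0389]
tool_rot: [0.58, 0.406, -0.405, -0.579]
wrist_force: [-0.5, -0.2, -0.4]
width: 0.401
```

Request:
send_rows(
  offset=[
    [0,0,-0.05],
    [0,0,-0.05],
  ],
  delta_rot=[
    [0,0,0],
    [0,0,0],
  ],
  jaw=[0.4,0.4],
)

```text
time_s: 5.2
ee_pos: [0.5361, 0.0209, 0.0388]
tool_rot: [-0.577, -0.403, 0.408, 0.582]
wrist_force: [-14.5, 5.1, 11.4]
width: 0.398
```

```bash
python3 -c "
from h import *
plan(-.025,0.001,.037)
for n in('scene','top'):
    im=arm.snapshot(n); im=im[180:350,240:450] if n=='scene' else im[140:310,225:425]
    cv2.imwrite('pics/%s3.png'%n,cv2.resize(im[:,:,::-1],None,fx=3.5,fy=3.5,interpolation=cv2.INTER_CUBIC))"
```

```text
t 5.2 ee [0.5361 0.0209 0.0388] dep [-0.0297  0.0019] F [-14.5359   5.052   11.3824] w 0.3983144581596705
q [-0.1506  0.2352  2.0319  0.0012  0.8839 -1.3728]
target world [0.5402 0.0185 0.037 ] rotvec units [-0.0898 -0.0006 -0.0091] shift now-axes units [-0.0231  0.0446 -0.1189] shift in target axes [-0.0231  0.0457 -0.1184]
```

View pics/scene3.png

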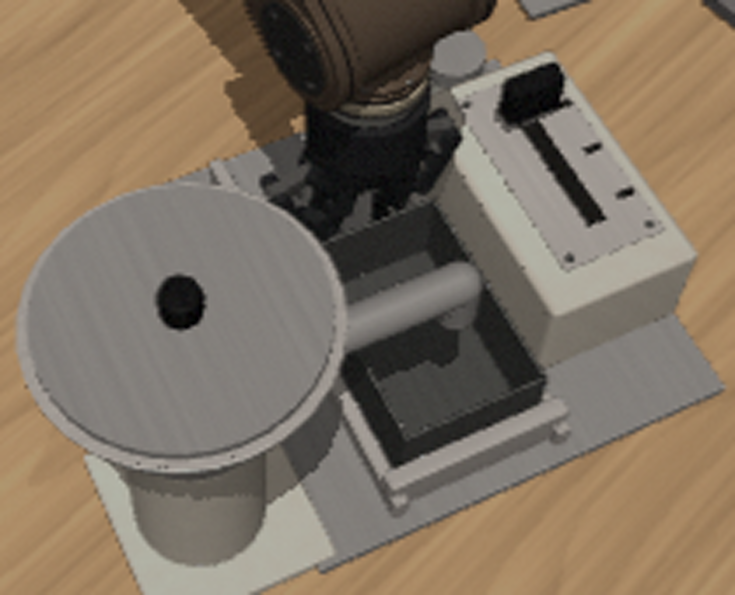

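View pics/top3.png

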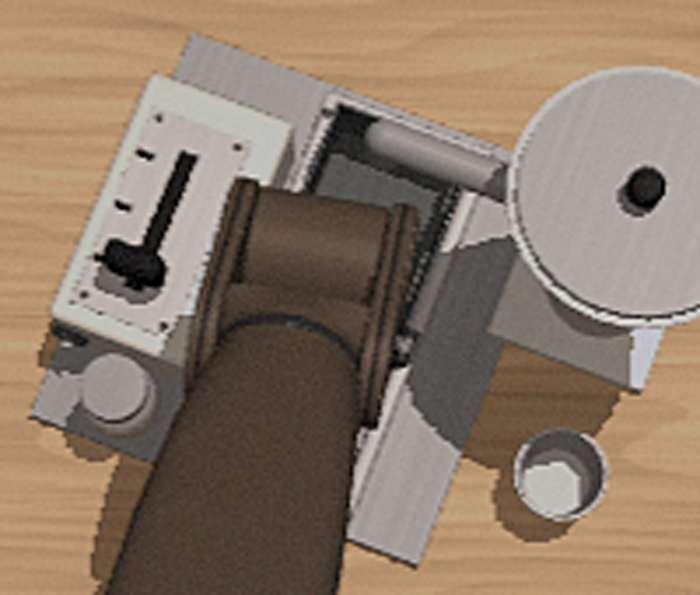

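```bash
python3 -c "
from h import *
w=ray('scene',np.array([[545,380],[400,440]])/3.5+[240,180]-.36,.075)
print([dep(p) for p in w])"
```

```text
[array([0.13034591, 0.05211675]), array([ 0.12819738, -0.04802992])]
```

Request:
send_rows(
  offset=[
    [0,0,0],
    [0,0,0.1],
    [0,0,0.3],
    [0,0,0.5],
    [0,0,0.5],
    [0,-0.5,0.1],
    [0,-0.9,0],
    [0,-0.9,0],
    [0,-0.9,0],
    [0,-0.2,0],
  ],
  delta_rot=[
    [0,0,0],
    [0,0,0],
    [0,0,0],
    [0,0,0],
    [0,0,0],
    [0,0,0],
    [0,0,0],
    [0,0,0],
    [0,0,0],
    [0,0,0],
  ],
  jaw=[0.4,0.4,0.4,0.4,0.4,0.4,0,0,0,0],
)

```text
time_s: 6.3
ee_pos: [0.4856, 0.0402, 0.1803]
tool_rot: [0.582, 0.408, -0.403, -0.577]
wrist_force: [0.1, -0.4, -0.0]
width: 0.0
```

```bash
python3 -c "
from h import *
plan(-.085,0.13,.18)
im=arm.snapshot('wrist'); cv2.imwrite('pics/wrist4.png',im[:,:,::-1])"
```

```text
t 6.3 ee [0.4856 0.0402 0.1803] dep [-0.0838  0.0027] F [ 0.0677 -0.4045 -0.0245] w 0.00016166346447512764
q [-0.126  -0.092   2.082  -0.0001  1.1403 -1.3476]
target world [0.528  0.1602 0.18  ] rotvec units [0.1051 0.001  0.0228] shift now-axes units [3.1828 0.0145 0.0297] shift in target axes [3.1828 0.0072 0.0299]
```

View pics/wrist4.png

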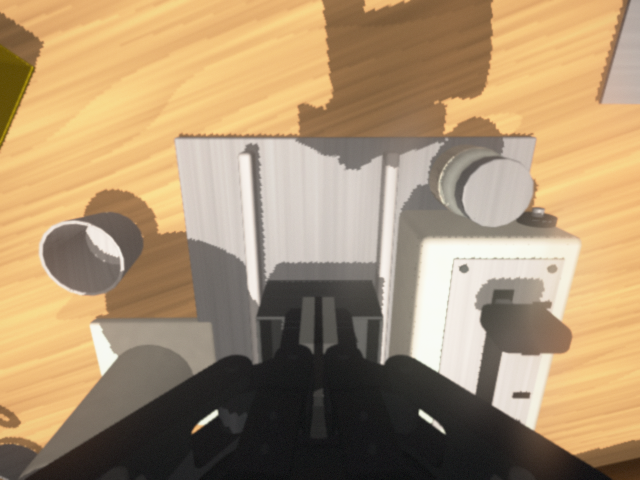

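The scene view put the tin's far rim at depositor x 0.128–0.130, so it is home. Next I move sideways behind the paddle, which shows near (525,330).

Request:
send_rows(
  offset=[
    [0.5,0,0.1],
    [0.5,0,0.03],
    [0.5,0,0],
    [0.5,0,0],
    [0.5,0,0],
    [0.5,0,0],
    [0.18,0,0],
    [0,0,0],
  ],
  delta_rot=[
    [0.1,0,0],
    [0,0,0],
    [0,0,0],
    [0,0,0],
    [0,0,0],
    [0,0,0],
    [0,0,0],
    [0,0,0],
  ],
  jaw=[0,0,0,0,0,0,0,0],
)

```text
time_s: 7.15
ee_pos: [0.5207, 0.1621, 0.1735]
tool_rot: [-0.576, -0.403, 0.409, 0.582]
wrist_force: [-0.1, -0.4, -0.6]
width: 0.005
```

```bash
python3 -c "
from h import *
plan(-.085,0.13,.115)
im=arm.snapshot('wrist'); cv2.imwrite('pics/wrist5.png',im[:,:,::-1])
im=arm.snapshot('scene')[120:290,270:480]; cv2.imwrite('pics/scene5.png',cv2.resize(im[:,:,::-1],None,fx=3.5,fy=3.5,interpolation=cv2.INTER_CUBIC))"
```

```text
t 7.15 ee [0.5207 0.1621 0.1735] dep [-0.0925  0.1293] F [-0.0813 -0.4449 -0.6371] w 0.005010068310118618
q [ 0.1137  0.063   1.9423  0.0049  1.1476 -1.1111]
target world [0.528  0.1602 0.115 ] rotvec units [-0.1157  0.0124 -0.0105] shift now-axes units [ 0.0187  1.4591 -0.2064] shift in target axes [ 0.0173  1.4615 -0.1887]
```

View pics/wrist5.png

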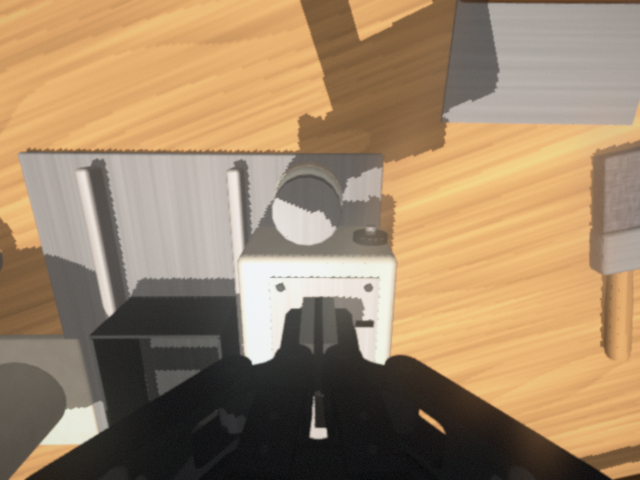

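View pics/scene5.png

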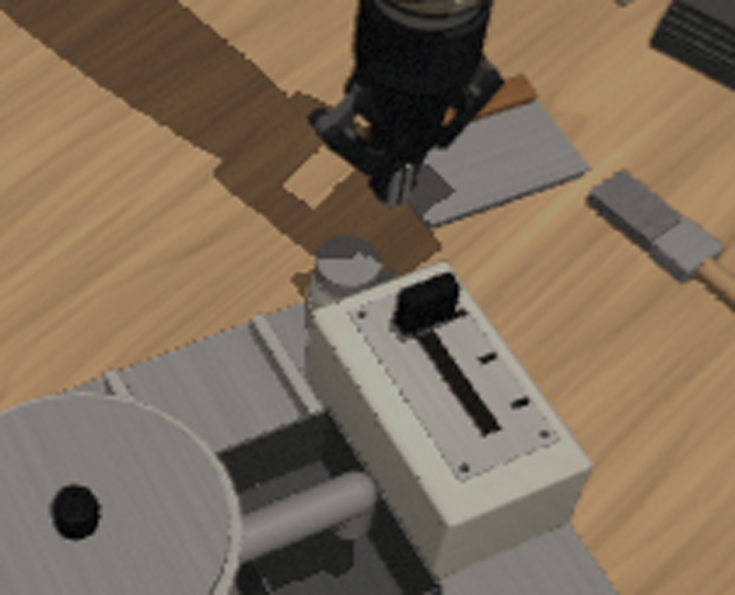

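The wrist and scene views show the shut fingers above and behind the paddle (scene crop: fingers at (400,190), paddle at (430,300)), clear of the jar. Next I descend to paddle height.

Request:
send_rows(
  offset=[
    [0,0.4,0],
    [0,0.4,0],
    [0,0.4,0],
    [0,0.26,0],
    [0,0,0],
  ],
  delta_rot=[
    [-0.1,0,0],
    [0,0,0],
    [0,0,0],
    [0,0,0],
    [0,0,0],
  ],
  jaw=[0,0,0,0,0],
)

```text
time_s: 7.75
ee_pos: [0.5197, 0.161, 0.1145]
tool_rot: [-0.579, -0.404, 0.406, 0.58]
wrist_force: [0.6, 0.0, -0.3]
width: -0.0
```

```bash
python3 -c "
from h import *
plan(-.06,0.13,.113)"
```

```text
t 7.75 ee [0.5197 0.161  0.1145] dep [-0.093   0.1279] F [ 0.6002  0.026  -0.293 ] w -0.0003660669494455586
q [ 0.1139  0.1303  1.9882 -0.0002  1.0269 -1.1067]
target world [0.5515 0.1516 0.113 ] rotvec units [-0.0323 -0.0088 -0.0177] shift now-axes units [ 0.054   0.0355 -0.8263] shift in target axes [ 0.0532  0.0384 -0.8262]
```

Request:
send_rows(
  offset=[
    [0.03,0.03,-0.15],
    [0.02,0,-0.15],
    [0,0,-0.15],
    [0,0,-0.15],
    [0,0,-0.15],
    [0,0,-0.15],
    [0,0,-0.15],
    [0,0,-0.15],
    [0,0,-0.15],
    [0,0,-0.15],
  ],
  delta_rot=[
    [0,0,0],
    [0,0,0],
    [0,0,0],
    [0,0,0],
    [0,0,0],
    [0,0,0],
    [0,0,0],
    [0,0,0],
    [0,0,0],
    [0,0,0],
  ],
  jaw=[0,0,0,0,0,0,0,0,0,0],
)

```text
time_s: 8.75
ee_pos: [0.5783, 0.1431, 0.1152]
tool_rot: [-0.579, -0.405, 0.406, 0.579]
wrist_force: [-0.6, 0.4, 0.1]
width: 0.002
```

```bash
python3 -c "
from h import *
plan(.02,0.13,.113)
im=arm.snapshot('scene')[150:320,270:480]; cv2.imwrite('pics/scene6.png',cv2.resize(im[:,:,::-1],None,fx=3.5,fy=3.5,interpolation=cv2.INTER_CUBIC))"
```

```text
t 8.75 ee [0.5783 0.1431 0.1152] dep [-0.0319  0.1312] F [-0.6284  0.4403  0.1178] w 0.001979092137555644
q [ 0.0724  0.2355  1.864   0.      1.0427 -1.1494]
target world [0.6267 0.1243 0.113 ] rotvec units [-0.0053  0.0027 -0.002 ] shift now-axes units [-0.0302  0.0541 -1.2972] shift in target axes [-0.0298  0.0548 -1.2972]
```

View pics/scene6.png

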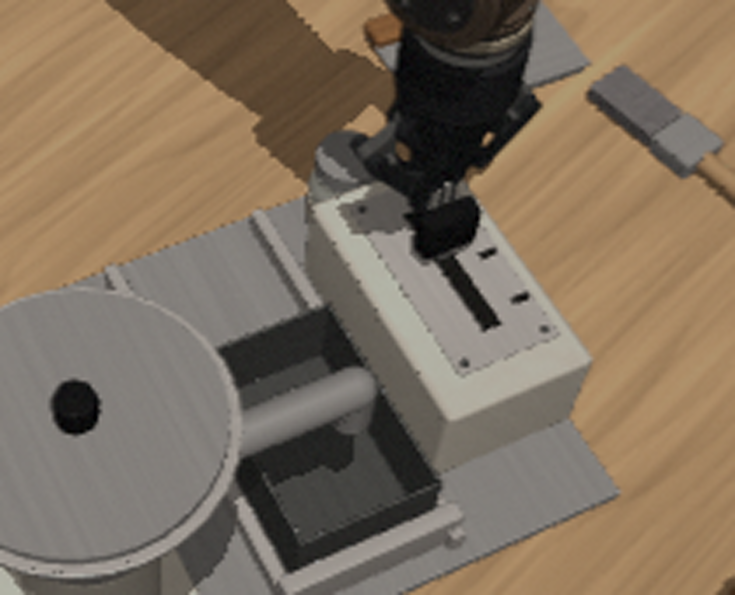

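The lever is off its first place, with the paddle at crop (447,228) and the fingers behind it. I keep pushing.

Request:
send_rows(
  offset=[
    [0,0,-0.12],
    [0,0,-0.12],
    [0,0,-0.12],
    [0,0,-0.12],
    [0,0,-0.12],
    [0,0,-0.12],
    [0,0,-0.12],
    [0,0,-0.12],
    [0,0,-0.12],
    [0,0,-0.1],
  ],
  delta_rot=[
    [0,0,0],
    [0,0,0],
    [0,0,0],
    [0,0,0],
    [0,0,0],
    [0,0,0],
    [0,0,0],
    [0,0,0],
    [0,0,0],
    [0,0,0],
  ],
  jaw=[0,0,0,0,0,0,0,0,0,0],
)

```text
time_s: 9.8
ee_pos: [0.6235, 0.1266, 0.1153]
tool_rot: [0.58, 0.406, -0.405, -0.579]
wrist_force: [1.1, 0.6, 0.4]
width: -0.001
```

```bash
python3 -c "
from h import *
plan(.02,0.13,.113)
im=arm.snapshot('scene')[150:320,270:480]; cv2.imwrite('pics/scene7.png',cv2.resize(im[:,:,::-1],None,fx=3.5,fy=3.5,interpolation=cv2.INTER_CUBIC))"
```

```text
t 9.8 ee [0.6235 0.1266 0.1153] dep [0.0163 0.1311] F [1.144  0.6436 0.407 ] w -0.0013279989548849876
q [ 0.0411  0.3164  1.763  -0.0002  1.0608 -1.18  ]
target world [0.6267 0.1243 0.113 ] rotvec units [ 0.0133 -0.0027  0.0034] shift now-axes units [-0.0278  0.0564 -0.0937] shift in target axes [-0.0278  0.0563 -0.0937]
```

View pics/scene7.png

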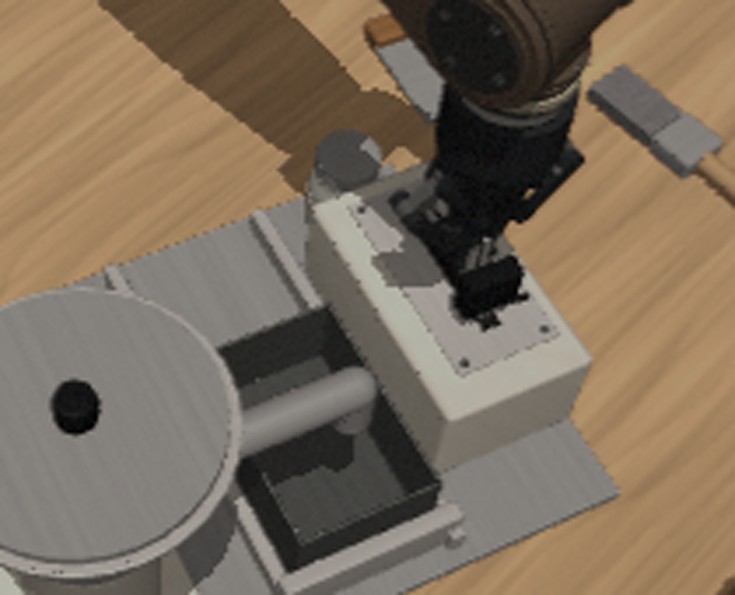

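The paddle at crop (490,287) is beside the last mark (520,297), near the slot end. I press a little farther to find the hard stop.

Request:
send_rows(
  offset=[
    [0,0,-0.06],
    [0,0,-0.06],
    [0,0,0],
  ],
  delta_rot=[
    [0,0,0],
    [0,0,0],
    [0,0,0],
  ],
  jaw=[0,0,0],
)

```text
time_s: 10.15
ee_pos: [0.6272, 0.1252, 0.1151]
tool_rot: [-0.579, -0.405, 0.405, 0.579]
wrist_force: [-0.3, 0.7, -0.5]
width: 0.001
```

Request:
send_rows(
  offset=[
    [0,0,-0.05],
    [0,0,-0.05],
    [0,0,0],
  ],
  delta_rot=[
    [0,0,0],
    [0,0,0],
    [0,0,0],
  ],
  jaw=[0,0,0],
)

```text
time_s: 10.45
ee_pos: [0.6284, 0.1248, 0.1152]
tool_rot: [-0.577, -0.404, 0.407, 0.581]
wrist_force: [-6.8, 1.3, 4.3]
width: 0.0
```

Contact has stalled at depositor x≈0.0215, against about 0.020 expected at the hard stop. I retract and verify.

Request:
send_rows(
  offset=[
    [0,0,0.1],
    [0,0,0.3],
    [0,0,0.5],
    [0,-0.5,0.5],
    [0,-0.9,0.5],
    [0,-0.9,0.5],
    [0,-0.5,0.5],
    [0,0,0.5],
    [0,0,0],
  ],
  delta_rot=[
    [0,0,0],
    [0,0,0],
    [0,0,0],
    [0,0,0],
    [0,0,0],
    [0,0,0],
    [0,0,0],
    [0,0,0],
    [0,0,0],
  ],
  jaw=[0,0,0,0,0,0,0,0,0],
)

```text
time_s: 11.35
ee_pos: [0.5015, 0.1714, 0.2283]
tool_rot: [0.579, 0.407, -0.405, -0.579]
wrist_force: [-0.9, 0.1, -0.4]
width: 0.002
```

```bash
python3 -c "
from h import *
status()
im=arm.snapshot('scene'); cv2.imwrite('pics/scene8.png',cv2.resize(im[150:320,270:480,::-1],None,fx=3.5,fy=3.5,interpolation=cv2.INTER_CUBIC))
im=arm.snapshot('top'); cv2.imwrite('pics/top8.png',im[:,:,::-1]);cv2.imwrite('pics/top8c.png',cv2.resize(im[140:310,225:425,::-1],None,fx=3.5,fy=3.5,interpolation=cv2.INTER_CUBIC))"
```

```text
t 11.35 ee [0.5015 0.1714 0.2283] dep [-0.1137  0.1315] F [-0.8867  0.0942 -0.3784] w 0.002270894841672299
q [ 0.1377 -0.034   1.9356  0.0002  1.2377 -1.0855]
```

View pics/scene8.png

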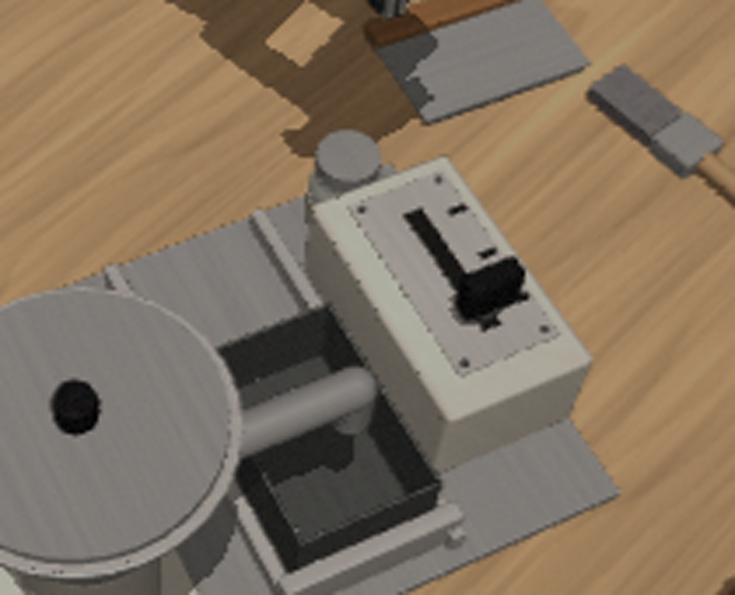

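View pics/top8c.png

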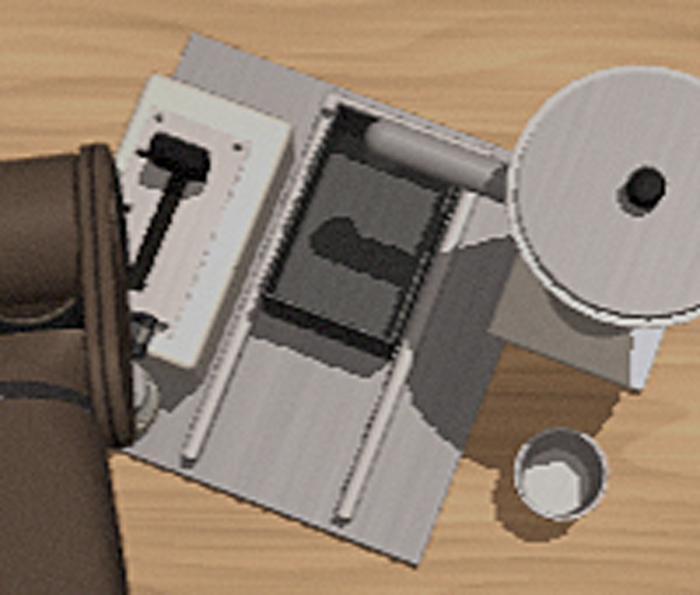

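```bash
python3 -c "
from h import *
np.set_printoptions(precision=4,suppress=True)
f=lambda L:np.array(L)/3.5+[225,140]-.36
g=lambda L:np.array(L)/3.5+[270,150]-.36
D=lambda W:np.array([dep(w) for w in W])
print('paddle top before/after',D(ray('top',f([[133,252],[178,150]]),.138)))
print('tin rim near top',D(ray('top',f([[262,297],[393,355]]),.075)))
print('tin far scene',D(ray('scene',g([[440,487],[295,570]]),.075)))
# scene paddle shift: top right corner; start image scene5 offset (270,120), now (270,150)
a=np.array([[457,277]])/3.5+[270,120]-.36
b=g([[522,260]])
print('scene paddle corner',D(ray('scene',np.r_[a,b],.138)))
"
```

```text
paddle top before/after [[-0.0348  0.1318]
 [ 0.0415  0.1306]]
tin rim near top [[-0.02    0.0482]
 [-0.0253 -0.0511]]
tin far scene [[ 0.1315  0.0514]
 [ 0.1427 -0.0556]]
scene paddle corner [[-0.0393  0.1548]
 [ 0.0394  0.1555]]
```

```bash
python3 -c "
from rig import arm
print(arm.hand_in())"
```

```text
the job is handed in; nothing more can be done
None
```

I pushed the tin home against the stop with the fingertips, then pushed the portion lever past its first click to its second stop. I backed the arm clear and handed in at about 11.5 s; the hand-in reports no verdict.

**Tin:** It stalled on the stop with about 15 N of push. The scene view taken then put its far rim at depositor x 0.128–0.130 m, against 0.130 expected. After the retreat, the top view put its near rim at −0.020 to −0.025 m, against −0.020 at home.

**Lever:** The top view shows the paddle at depositor x 0.0415 m, against 0.040 expected. Its travel measured about 0.076 m in the top view and 0.079 m in the scene view. The fingers stalled at the spot expected for the hard end of the slot.

**Bystanders:** I touched none of them, and those in my last two close-up pictures had not moved. The jar was partly hidden in the last top view but clear in the scene view.

**A check that disagreed:** My final scene reading of the tin's far right corner gave x 0.143 m, which can't be right because it lies beyond the stop. I put that down to picking the wrong pixel, since the left corner read 0.1315 m and the stall and the earlier scene reading all agree with the tin being home.

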